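Turn the slotted locking disc and shoot its lock bar home

ROBOT

A 6-joint arm with a two-finger parallel gripper is mounted at the origin on a cart in front of the work surface, level with it; the furniture and walls round the work are solid. World frame = base frame: x ahead of the robot, y to its left, z up, the work surface at z = 0. Lengths are in m, angles in rad, forces in N, time in s.
With the tool pointing down it reaches from about 0.35 to 0.775 m from the base axis. Payload 5.5 kg.
Tool frame: the origin (TCP) lies midway between the tips of the shut fingers; the grasp point (between the pads) lies 19 mm behind it; z points along the fingers, y is the line along which they close (so a half turn about z gives the same grasp; the last joint's range is limited). The gripper opens to 85 mm and grips with 20 to 120 N. Pads are 22 mm wide; open, the fingers measure 114 mm over their backs; the gripper's body (76 mm by 85 mm) begins 54 mm behind the grasp point. The pads swing forward as they close: fully open they stand 13 mm farther back than shut.
Start: joints at [1.201, 0.313, 0.046, 1.304, 0, 1.431], TCP at [0.131, 0.56, 0.231] pointing down, gripper open.
Joint ranges: [-2.76, 2.76], [-0.86, 1.69], [-1.03, 1.26], [-2.2, 2.34], [-1.47, 1.5], [-3.14, 3.14]. Speed limits (rad/s): [2.57, 2.57, 3.14, 3.14, 3.14, 3.14].

INTERFACE

Orientations are given as a unit quaternion [x, y, z, w].
In Python, from cell import env gives the robot as it stands. The module is installed in compiled form; this text tells all that it offers.
- The arm moves only by the tool send_rows, never from a script. Its argument "increments" is a list that holds one entry, the list of rows, each a list of 4 numbers: the shift along the tool's x, y, z in cm, then the turn about the tool's z in rad. In form: [[[dx, dy, dz, roll], ...]]. A call has 1 to 12 rows; each row shifts and turns the commanded pose from where the row before left it, along the tool's axes as they then stand; what a row does not reach is not made up. A row lasts 1/8 s, in which the tool goes at most 62.5 mm and 10.7 degrees, less where a joint would pass 70% of its speed; a pose out of reach is approached as far as the arm can. A call with a gripper value outside its range is refused whole. "claw" is the finger opening in cm, from 0 to 8.54, set as the call begins (left out, the last holds). The fingers move at their own pace and stop on an object; the grip force is fixed at half the most. Time passes only in rows, so rows that do not move let the fingers close. It gives the time, the measured TCP pose, the force, the opening and the grip force at its end, in the units of the state.
- env.sense(): the state, without advancing time (a new reading comes with each control period).
- env.get_image(name): name is "scene" or "top" or "wrist"; returns (picture, depth): 400x640x3 uint8, blue, green, red; 400x640 float32, m along the optical axis (not along the pixel's ray), 0 where there is no reading.
- env.camera_model(name): a dict with "fov_y" (degrees; the focal length in pixels is half the picture's height over the tangent of half this angle, whatever the lens; pixels are square), "cx", "cy" (the principal point, pixels), "k1" (the pictures are not rectified: a ray, as slopes to the right and down, at radius r is drawn at 1 + k1 r^2 times it, then the intrinsics apply), "R" (3x3) and "t" (3): a world point X has camera coordinates R X + t. Camera axes: x right, y down, z forward; pixel columns grow to the right and rows downward; lengths in m; the calibration is good to about 2 mm. A picture is of the moment at which its call begins: read the wrist's pose just before it. camera_model takes no time and is no camera call; for the wrist camera it gives the pose at the moment of the call.
- env.close_job(): hands the job in; it is judged then, once.
The state is a dict: "t": time; "qpos": joint angles; "joint_vel": joint speeds; "tau": joint torques, N m; "eef_pos": TCP position; "tool_rot": TCP orientation; "wrist_force": force on the tool from outside, world axes, zero at the start; "moment": the same for the moment, N m; "gripper_width": opening from 0.0 (shut) to 1.0 (fully open); "grip_force": force on a finger pad.
Only numpy, scipy, OpenCV 4.12 (cv2) and the standard library are available. Lean on these libraries where they do the work, as an engineer would, in place of code of your own. Each camera call takes 0.05 s, during which the arm holds its last target. There are 200 camera calls.

TASK

Lock the shaft: push the fin on the slotted disc round until the disc's slot lines up with the lock bar, then push the bar by its tab through the slot until it is fully home against the stop in the keeper beyond. Only push with the fingertips or the outside of the fingers: do not grip the fin or the tab, do not lift the bar out of its channel, leave the loose things around alone, and finish with the hand clear.

Things in the scene. Friction and masses are not known exactly. Their poses are not given: they have to be found in the camera images.
- lock_block: Fixed aluminium base plate 330 x 100 x 8 mm. Origin: table level, on the disc's vertical axis. Its +x is the way the bar travels (plate spans x -237 to +93), +y left, z up. Open channel for the bar x -235 to -45: floor at z 12.6, walls 19 mm apart, tops at z 22. Keeper x +49 to +83 with a 22 mm gap, stop face at x +68, top z 28.
- lock_disc (a joint): Angle (rad) of the steel disc about the block's vertical axis, counter-clockwise from above positive; it turns -0.5 to 3.64 with light friction (0.04 N m) and stays put. Disc radius 40 mm, top at z 28; a 24 mm wide slot runs right across its middle. Slot lies along the block's x at 0 (fin on the block's +y side) and again at 3.14 (fin on -y); either way round serves. Starts 0.55 to 2.6.
- fin_mid (a point): Middle of the upright fin on the disc, 26.5 mm from the disc's axis at z 45. The fin is a plate: 10 mm thick (along the disc's rim), 22 mm long along the radius (16 to 38 mm from the axis), z 28 to 62. Its direction from the axis, seen in the block's frame, is the joint angle + 90 degrees.
- lock_bar: Loose steel bar 170 x 16 x 12 mm, 0.5 kg, lying in the channel (3 to 6 N slide it), +x the way it travels. Origin: on its underside below the middle of the tab. Bar reaches 44 mm behind and 126 mm ahead of it; upright tab on top 10 mm thick (x), 40 mm wide (y), 12 to 40 mm above the underside (world z 25 to 53). Nose starts 6 to 18 mm short of the disc; home, the origin is 58 mm behind the disc's axis.
- bar_nose (a point): Middle of the bar's front end, 126 mm ahead of its origin and 6 mm above its underside. The nose tapers from 16 to 8 mm wide over its last 14 mm, so it finds the slot if the disc is within about 0.15 rad of line. Home: 68 mm beyond the disc's axis along the block's x, touching the stop.
- thread_tape: Bystander: white roll of thread tape, 54 mm across, 15 mm high, loose on the table left of the channel.
- brass_tee: Bystander: brass tee fitting, 28 x 50 x 14 mm, loose on the table left of the channel's rear.
- tape_measure: Bystander: yellow and black tape measure, 34 x 79 x 57 mm high, loose on the table right of the channel. Farther right, past the table's edge (y below -0.33, x above 0.35), the table's tubular push handle rises above the surface: keep the arm clear of it.
- spanner_8: Bystander: small spanner 104 mm long, 7 mm high, loose on the table right of the disc.
- quick_coupling: Bystander: brass coupling 27 x 51 x 27 mm, loose on the table right of the keeper.

How it is judged:
By the outcome, as a careful person would: the job done as asked, in the order asked, and still so for the second after the job is handed in, with the robot touching nothing.
It also fails if it takes over 58 s, if anything falls off the work surface, if the arm or the gripper's body presses on something with over 40 N, if the wrist force passes 120 N, or if a joint passes its speed limit or range.

## Working session

There is one attempt and no reset: what is moved stays moved. The work goes in short steps, Python scripts to look and compute and a tool call to move; the robot and the scene stay as the last step left them, time stands still between calls to the robot, and variables do not carry over. Pictures are saved under pics/ and viewed, at most 10 in all, crops included, and the job is handed in when it is done.

Besides the shell and the picture viewer there is one more tool, called after "Request:" by a JSON object that holds its "fn" and its "kwargs". send_rows: Moves the arm, as the interface text tells. Its arguments: {"type":"object","properties":{"increments":{"type":"array"},"claw":{"type":"number"}},"required":["increments"]}

```bash
mkdir -p pics; cat > h.py <<'E'
import numpy as np, cv2
from cell import env
def grab(n,f=None):
    m=env.camera_model(n); im,d=env.get_image(n)
    if f: cv2.imwrite('pics/'+f,im)
    return im,d,m
def ray(m,u,v):
    F=200/np.tan(np.radians(m['fov_y'])/2)
    K=np.array([[F,0,m['cx']],[0,F,m['cy']],[0,0,1.]])
    p=cv2.undistortPoints(np.array([[[u,v]]],float),K,np.array([m['k1'],0,0,0.]))[0,0]
    R=np.array(m['R']);t=np.array(m['t'])
    return -R.T@t, R.T@np.array([p[0],p[1],1])
def onz(m,u,v,z):
    c,d=ray(m,u,v); return c+d*(z-c[2])/d[2]
def dep(m,u,v,d):
    c,r=ray(m,u,v); return c+r*d[int(round(v)),int(round(u))]
E
python3 - <<'E'
from h import *
s=env.sense(); print(s['t'],s['eef_pos'],s['tool_rot'])
grab('top','top1.png'); grab('scene','scene1.png')
for n in('top','scene'):
    m=env.camera_model(n); print(n,m['fov_y'],-np.array(m['R']).T@m['t'],np.round(m['R'],2).tolist())
E
```

```text
0.0 [0.13077616 0.55939809 0.23041125] [ 1.14612145e-01  9.93409899e-01 -8.82212799e-04 -2.25355129e-04]
top 47.24080301339888 [ 0.57794576 -0.06247418  0.89368828] [[0.0, -1.0, -0.01], [-1.0, -0.0, -0.06], [0.06, 0.01, -1.0]]
scene 54.166730619768614 [0.12379771 0.50775534 0.43186623] [[-0.76, -0.65, -0.0], [-0.29, 0.33, -0.9], [0.59, -0.68, -0.44]]
```

View pics/top1.png

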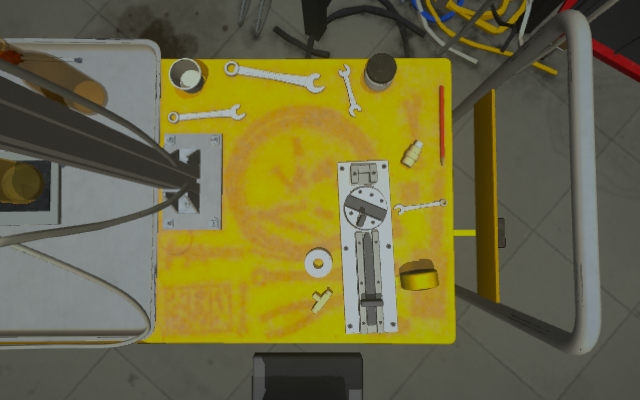

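View pics/scene1.png

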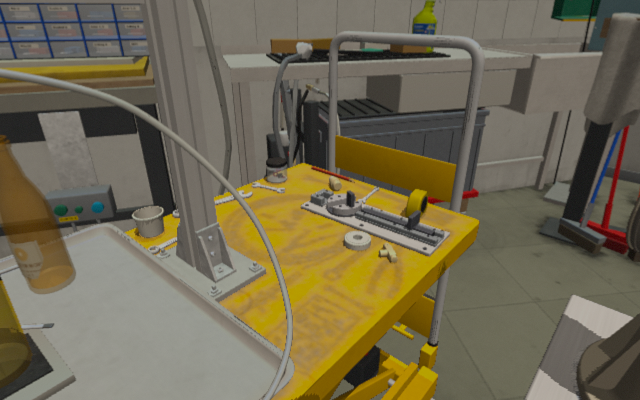

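The top view shows the plate at about (340–395, 160–333), with block +x pointing up the image. The disc is near (366, 208), the bar at column 368 or so, and the tab near (371, 300). I'll enlarge this region and work out numbers.

```bash
python3 - <<'E'
from h import *
im,d,m=grab('top')
c=im[150:345,330:450]; cv2.imwrite('pics/crop1.png',cv2.resize(c,None,fx=4,fy=3.0*4/3*0.75,interpolation=cv2.INTER_CUBIC)) if 0 else cv2.imwrite('pics/crop1.png',cv2.resize(c,None,fx=3,fy=3,interpolation=cv2.INTER_CUBIC))
# plate mask: not yellow, from depth/height
hsv=cv2.cvtColor(im,cv2.COLOR_BGR2HSV)
mask=((hsv[...,1]<70)).astype(np.uint8); mask[:, :334]=0; mask[:,400:]=0; mask[:150]=0; mask[342:]=0
mask=cv2.morphologyEx(mask,cv2.MORPH_OPEN,np.ones((3,3)))
k=max(cv2.findContours(mask,0,2)[0],key=cv2.contourArea)
P=np.array([onz(m,u,v,0.008)[:2] for u,v in k[:,0]],np.float32)
print(cv2.boundingRect(k)); r=cv2.minAreaRect(P); print(r, cv2.boxPoints(r))
# height map
H=np.zeros((195,120))
for v in range(150,345):
  for u in range(330,450):
    H[v-150,u-330]=dep(m,u,v,d)[2]
np.save('H.npy',H)
for lo,hi,n in((.05,.075,'fin/tm'),(.04,.06,'tab')):
  b=((H>lo)&(H<hi)).astype(np.uint8); nn,l,st,ce=cv2.connectedComponentsWithStats(b)
  for i in range(1,nn):
    if st[i,4]>8:
      print(n,st[i]+[330,150,0,0,0],dep(m,ce[i][0]+330,ce[i][1]+150,d))
      ys,xs=np.where(l==i); Q=np.array([dep(m,x+330,y+150,d)[:2] for x,y in zip(xs,ys)],np.float32); print(cv2.minAreaRect(Q))
E
```

```text
(337, 160, 61, 174)
((0.5474063158035278, -0.14055104553699493), (0.32993564009666443, 0.09887534379959106), 2.880443811416626) [[ 0.3801626  -0.09946581]
 [ 0.38513124 -0.19821623]
 [ 0.71465003 -0.18163627]
 [ 0.7096814  -0.08288586]]
fin/tm [357 215   9  12  69] [ 0.59412825 -0.12618925  0.06375054]
((0.5944094061851501, -0.1269449144601822), (0.010019056499004364, 0.02187948487699032), 67.487548828125)
fin/tm [409 271  28  19 407] [ 0.48649028 -0.23703497  0.05565841]
((0.48559001088142395, -0.23755645751953125), (0.03088727407157421, 0.047110192477703094), 8.687262535095215)
fin/tm [361 300  22   7 108] [ 0.44477621 -0.14493733  0.0517763 ]
((0.44477346539497375, -0.14522622525691986), (0.009899931959807873, 0.03843389078974724), 2.4838318824768066)
tab [357 216   4  10  12] [ 0.5947516  -0.12167136  0.05959717]
((0.5946528315544128, -0.12225259095430374), (0.0011518935207277536, 0.017585668712854385), 67.23298645019531)
tab [404 270  34  21 560] [ 0.48741685 -0.23462556  0.05589037]
((0.48608964681625366, -0.2371799796819687), (0.03363209217786789, 0.059886712580919266), 8.654224395751953)
tab [361 300  22   7 142] [ 0.44553962 -0.1445612   0.05182889]
((0.44461509585380554, -0.14523641765117645), (0.010266796685755253, 0.03844183310866356), 2.565868377685547)
```

View pics/crop1.png

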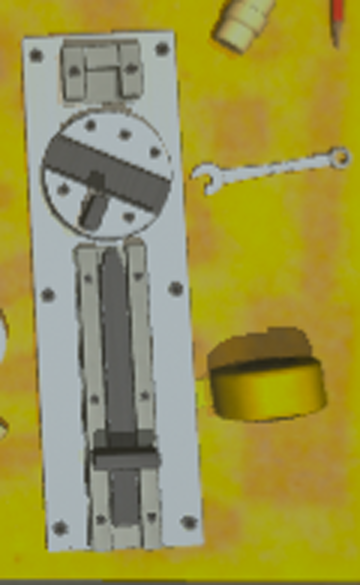

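The crop shows the disc centre near crop (108, 173), with the fin behind it and slightly left, and the bar tab at (125, 457). The block yaw is about 2.9°, the disc axis about (0.619, -0.137) and the joint angle about 1.13 rad. Turning clockwise to 0 is shorter. A post and hoses stand left of the work, so before swinging across I'll check them with depth.

```bash
python3 - <<'E'
from h import *
for n in('scene','top'):
    im,d,m=grab(n)
    pts=[]
    for v in range(0,400,3):
        for u in range(0,640,3):
            if d[v,u]>0: pts.append(dep(m,u,v,d))
    P=np.array(pts)
    k=(P[:,0]>-.1)&(P[:,0]<.8)&(P[:,1]>-.32)&(P[:,1]<.75)&(P[:,2]>.08)&(P[:,2]<1.2)
    Q=P[k]; c,cnt=np.unique(np.floor(Q/0.1).astype(int),axis=0,return_counts=True)
    print(n,[(a/10).tolist()+[int(b)] for a,b in zip(c,cnt)])
E
```

```text
scene [[0.0, -0.1, 0.0, 8], [0.0, -0.1, 0.1, 1], [0.0, 0.0, 0.0, 23], [0.0, 0.0, 0.1, 2], [0.1, -0.1, 0.1, 3], [0.1, 0.0, 0.1, 7], [0.1, 0.0, 0.2, 59], [0.4, 0.2, 0.0, 15], [0.4, 0.2, 0.1, 67], [0.4, 0.2, 0.2, 27], [0.5, 0.1, 0.2, 7], [0.5, 0.1, 0.3, 42], [0.5, 0.2, 0.2, 52], [0.5, 0.2, 0.3, 29], [0.5, 0.2, 0.4, 33], [0.5, 0.3, 0.3, 120], [0.5, 0.4, 0.3, 18], [0.6, 0.1, 0.0, 16], [0.6, 0.1, 0.1, 79], [0.6, 0.1, 0.2, 105], [0.6, 0.1, 0.3, 101], [0.6, 0.1, 0.4, 54], [0.6, 0.2, 0.0, 42], [0.6, 0.2, 0.1, 164], [0.6, 0.2, 0.2, 174], [0.6, 0.2, 0.3, 260], [0.6, 0.2, 0.4, 161], [0.6, 0.3, 0.4, 50], [0.6, 0.4, 0.0, 37], [0.6, 0.4, 0.1, 51], [0.6, 0.4, 0.3, 8], [0.6, 0.5, 0.0, 1], [0.7, 0.2, 0.0, 1]]
top [[0.4, 0.2, 0.0, 3], [0.4, 0.2, 0.1, 22], [0.4, 0.2, 0.2, 17], [0.5, 0.1, 0.2, 4], [0.5, 0.1, 0.3, 44], [0.5, 0.1, 0.4, 1], [0.5, 0.2, 0.2, 41], [0.5, 0.2, 0.3, 15], [0.5, 0.2, 0.4, 83], [0.5, 0.3, 0.3, 18], [0.6, 0.1, 0.0, 20], [0.6, 0.1, 0.1, 71], [0.6, 0.1, 0.2, 141], [0.6, 0.1, 0.3, 213], [0.6, 0.1, 0.4, 354], [0.6, 0.1, 0.5, 332], [0.6, 0.2, 0.0, 13], [0.6, 0.2, 0.1, 12], [0.6, 0.2, 0.2, 14], [0.6, 0.2, 0.3, 29], [0.6, 0.2, 0.4, 53], [0.6, 0.2, 0.5, 7], [0.6, 0.4, 0.0, 29], [0.6, 0.4, 0.1, 67], [0.6, 0.5, 0.0, 3], [0.7, 0.1, 0.0, 2], [0.7, 0.1, 0.3, 2], [0.7, 0.1, 0.4, 26], [0.7, 0.1, 0.5, 34], [0.7, 0.4, 0.0, 1]]
```

```bash
python3 - <<'E'
from h import *
for n in('scene','top'):
    im,d,m=grab(n)
    P=np.array([dep(m,u,v,d) for v in range(0,400,2) for u in range(0,640,2) if d[v,u]>0])
    k=(P[:,0]>.2)&(P[:,1]>-.1)&(P[:,1]<.6)&(P[:,2]>.06)&(P[:,2]<1)&(P[:,0]<.8)
    Q=P[k]; r=np.hypot(Q[:,0],Q[:,1]); o=np.argsort(r)[:150:10]; print(np.c_[Q[o],r[o]].round(3).tolist())
s=env.sense();print(s['t'])
E
```

```text
[[0.389, 0.262, 0.063, 0.469], [0.39, 0.264, 0.064, 0.471], [0.402, 0.247, 0.08, 0.472], [0.401, 0.252, 0.081, 0.474], [0.398, 0.259, 0.075, 0.475], [0.41, 0.243, 0.089, 0.476], [0.411, 0.245, 0.097, 0.478], [0.411, 0.248, 0.092, 0.48], [0.42, 0.239, 0.11, 0.483], [0.422, 0.24, 0.11, 0.486], [0.424, 0.241, 0.119, 0.488], [0.43, 0.239, 0.124, 0.492], [0.432, 0.241, 0.121, 0.494], [0.437, 0.239, 0.124, 0.498], [0.442, 0.237, 0.142, 0.502]]
[[0.384, 0.267, 0.061, 0.467], [0.392, 0.265, 0.066, 0.473], [0.418, 0.238, 0.11, 0.481], [0.436, 0.232, 0.134, 0.494], [0.45, 0.233, 0.158, 0.507], [0.463, 0.233, 0.18, 0.518], [0.473, 0.233, 0.189, 0.528], [0.481, 0.237, 0.202, 0.536], [0.489, 0.24, 0.216, 0.545], [0.493, 0.249, 0.228, 0.553], [0.5, 0.248, 0.235, 0.558], [0.506, 0.253, 0.239, 0.566], [0.508, 0.262, 0.254, 0.571], [0.514, 0.265, 0.264, 0.578], [0.52, 0.267, 0.267, 0.584]]
0.35
```

Request:
{"fn": "send_rows", "kwargs": {"increments": [[[0,0,0,-0.14],[0,0,0,-0.14],[1.3,-4.9,0,0],[1.3,-4.9,0,0],[1.2,-5,0,0],[-3.9,-2.6,0,0],[-3.9,-2.6,0,0],[-3.9,-2.6,0,0],[-3.9,-2.6,0,0],[-3.8,-2.6,0,0]]], "claw": 0}}

```text
t: 1.6
eef_pos: [0.302, 0.2892, 0.2316]
tool_rot: [-0.025, 1.0, 0.0, 0.0]
wrist_force: [-0.3, 1.2, 0.4]
gripper_width: -0.002
grip_force: 0.0
```

Request:
{"fn": "send_rows", "kwargs": {"increments": [[[-1.6,-4.1,0,0],[-1.6,-4.1,0,0],[-1.6,-4.1,0,0],[-1.6,-4.1,0,0],[-1.6,-4.1,0,0],[-1.6,-4.1,0,0],[-2.2,-3.5,0,0],[-2.2,-3.5,0,0],[-2.2,-3.5,0,0],[-2.2,-3.5,0,0],[-2.2,-3.5,0,0],[-2.2,-3.5,0,0]]]}}

```text
t: 3.1
eef_pos: [0.552, -0.1551, 0.2313]
tool_rot: [-0.025, 1.0, 0.0, 0.0]
wrist_force: [0.9, 0.2, -0.2]
gripper_width: -0.001
grip_force: 0.0
```

```bash
python3 - <<'E'
from h import *
s=env.sense(); print(s['t'],s['eef_pos'],s['qpos'].round(2) if hasattr(s['qpos'],'round') else s['qpos'])
im,d,m=grab('wrist','w1.png'); print(-np.array(m['R']).T@m['t'],np.round(m['R'],2).tolist())
P=np.array([dep(m,u,v,d) for v in range(0,400,2) for u in range(0,640,2) if d[v,u]>0])
# fingers: points near TCP and lower 30mm
e=s['eef_pos'];Q=P-e; k=(abs(Q[:,0])<.06)&(abs(Q[:,1])<.06)&(Q[:,2]<.03)&(Q[:,2]>-.01)
if k.any(): print(Q[k].min(0),Q[k].max(0))
# fin: z 0.05..0.066 near disc
k=(P[:,2]>.054)&(P[:,2]<.068)&(np.hypot(P[:,0]-.6193,P[:,1]+.1369)<.045)
print(k.sum()); 
if k.any(): print(P[k].mean(0),cv2.minAreaRect(P[k][:,:2].astype(np.float32)))
E
```

```text
3.1 [ 0.55203488 -0.15511191  0.23129552] [-0.41  0.31  0.04  1.3   0.   -0.46]
[ 0.47445852 -0.15799508  0.37391333] [[-0.05, 1.0, -0.0], [0.95, 0.05, 0.3], [0.3, 0.02, -0.95]]
[-0.01214922 -0.01269749  0.004369  ] [-0.00551999  0.01415333  0.02994966]
53
[ 0.59356813 -0.12652214  0.06108825] ((0.5940674543380737, -0.12619280815124512), (0.00932425819337368, 0.021040547639131546), 66.77001190185547)
```

View pics/w1.png

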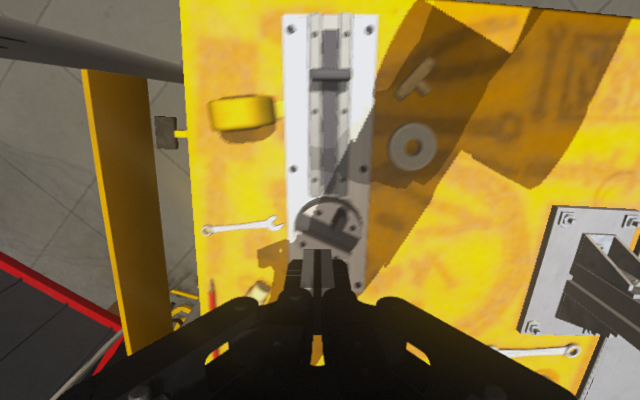

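The wrist view shows the fin at about (340, 215), the shut fingertips at (315, 265), and the nose in line with the channel. Next I'll descend beside the fin on its -y/rear side.

Request:
{"fn": "send_rows", "kwargs": {"increments": [[[-3.0,-0.1,0,0],[0,0,5,0],[0,0,5,0],[0,0,5,0],[0,0,3,0],[0,0,1.5,0],[0,0,0,0]]]}}

```text
t: 4.03
eef_pos: [0.5809, -0.1531, 0.0357]
tool_rot: [-0.025, 1.0, 0.0, -0.001]
wrist_force: [0.4, -0.7, -0.3]
gripper_width: -0.002
grip_force: 0.0
```

Request:
{"fn": "send_rows", "kwargs": {"increments": [[[0,0.4,0,0],[0,0.35,0,0],[-0.13,0.36,0,0],[-0.13,0.36,0,0],[-0.29,0.4,0,0],[-0.35,0.35,0,0],[-0.4,0.29,0,0],[-0.45,0.2,0,0],[0,0,0,0]]]}}

```text
t: 5.15
eef_pos: [0.5974, -0.1246, 0.0357]
tool_rot: [-0.025, 1.0, 0.001, -0.0]
wrist_force: [-2.0, 0.8, -0.0]
gripper_width: 0.001
grip_force: 0.9
```

```bash
cat > meas.py <<'E'
from h import *
A=np.array([.6193,-.1369]); ex=np.array([.9987,.0503]); ey=np.array([-.0503,.9987])
def L(p): q=np.asarray(p)[:2]-A; return np.round([1e3*q@ex,1e3*q@ey],1)
def look(f=None):
    s=env.sense(); e=s['eef_pos']; print('t',s['t'],'tcp',L(e),e[2],'F',s['wrist_force'])
    for n in('top','wrist'):
        im,d,m=grab(n,n+f if f else None)
        P=np.array([dep(m,u,v,d) for v in range(150,340) for u in range(230,420) if d[v,u]>0]) 
        for nm,lo,hi,c,rr in(('fin',.056,.067,(0,0),45),('tab',.046,.056,(-115,0),85)):
            l=np.array([(P[:,:2]-A)@ex,(P[:,:2]-A)@ey]).T*1e3
            k=(P[:,2]>lo)&(P[:,2]<hi)&(np.hypot(l[:,0]-c[0],l[:,1]-c[1])<rr)&(abs(l[:,1])<45)&(np.hypot(*(P[:,:2]-e[:2]).T)>.02 if nm=='x' else True)
            if k.sum()>5: print(n,nm,k.sum(),cv2.minAreaRect(l[k].astype(np.float32)))
E
python3 -c "
from meas import *
look('2.png')
im=cv2.imread('pics/top2.png')[150:260,320:420]; cv2.imwrite('pics/c2.png',cv2.resize(im,None,fx=5,fy=5,interpolation=2))"
```

```text
t 5.15 tcp [-21.3  13.4] 0.0357078798066893 F [-1.99302655  0.75999581 -0.01008987]
wrist fin 851 ((-26.234893798828125, 20.428098678588867), (38.19141387939453, 12.424118995666504), 68.1833724975586)
wrist tab 287 ((-32.308372497558594, 13.912583351135254), (1.5363365411758423, 13.107804298400879), 1.484531283378601)
```

View pics/wrist2.png

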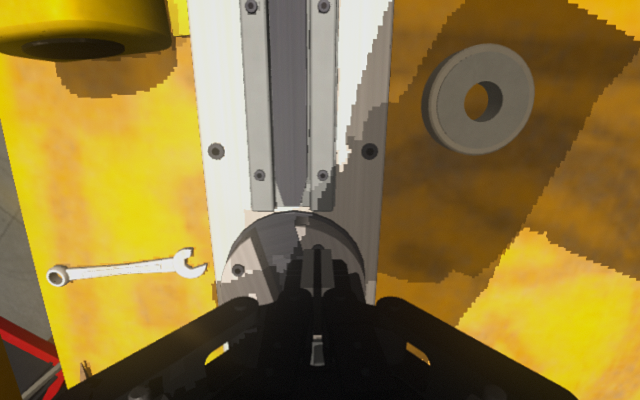

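The fingers touch the fin with about 2 N, but they hide it. I'll back off and look from the rear.

Request:
{"fn": "send_rows", "kwargs": {"increments": [[[1,-0.3,0,0],[0,0,-5,0],[0,0,-5,0],[5,0,0,0],[5,0,0,0],[0,0,0,0]]]}}

```text
t: 6.0
eef_pos: [0.4836, -0.1334, 0.1361]
tool_rot: [-0.024, 1.0, 0.001, -0.001]
wrist_force: [0.7, -0.0, 0.0]
gripper_width: 0.0
grip_force: 0.0
```

```bash
python3 -c "
from meas import *
look('3.png')
im=cv2.imread('pics/top3.png')[150:260,320:420]; cv2.imwrite('pics/c3.png',cv2.resize(im,None,fx=5,fy=5,interpolation=2))"
```

```text
t 6.0 tcp [-135.3   10.3] 0.13605157525278772 F [ 0.67860394 -0.00289868  0.00499108]
top fin 64 ((-7.423835754394531, 25.292327880859375), (9.200026512145996, 21.70871925354004), 15.852214813232422)
wrist tab 650 ((-174.80694580078125, 1.0705375671386719), (39.11471176147461, 8.509374618530273), 89.84739685058594)
```

View pics/c3.png

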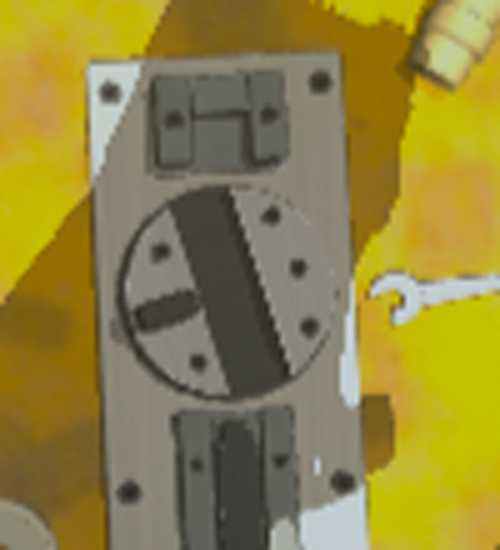

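The joint is now at about 16° (0.28 rad), so it needs roughly 16° more. I'll push again with the tip further forward.

Request:
{"fn": "send_rows", "kwargs": {"increments": [[[-5,0.3,0,0],[-5,0,0,0],[0,0,5,0],[0,0,5,0],[-0.5,0,0,0],[-0.5,0,0,0],[-0.4,0,0,0],[-0.4,0,0,0],[-0.3,0,0,0],[0,0,0,0]]]}}

```text
t: 7.35
eef_pos: [0.6089, -0.1243, 0.0379]
tool_rot: [-0.025, 1.0, 0.0, 0.001]
wrist_force: [-2.8, 1.5, -0.6]
gripper_width: 0.003
grip_force: 1.4
```

Request:
{"fn": "send_rows", "kwargs": {"increments": [[[1,0,0,0],[0,0,-5,0],[0,0,-5,0],[5,-0.4,0,0],[5,-0.4,0,0],[0,0,0,0]]]}}

```text
t: 8.1
eef_pos: [0.4956, -0.1385, 0.1371]
tool_rot: [-0.024, 1.0, -0.0, -0.0]
wrist_force: [1.1, -0.1, 0.2]
gripper_width: 0.003
grip_force: 0.0
```

```bash
python3 -c "
from meas import *
look('4.png')
im=cv2.imread('pics/top4.png')[150:260,320:420]; cv2.imwrite('pics/c4.png',cv2.resize(im,None,fx=5,fy=5,interpolation=2))"
```

```text
t 8.1 tcp [-123.6    4.6] 0.13711470147497073 F [ 1.14450536 -0.13192011  0.19155181]
top fin 68 ((9.088927268981934, 24.588876724243164), (21.853673934936523, 9.697781562805176), 69.45002746582031)
```

View pics/c4.png

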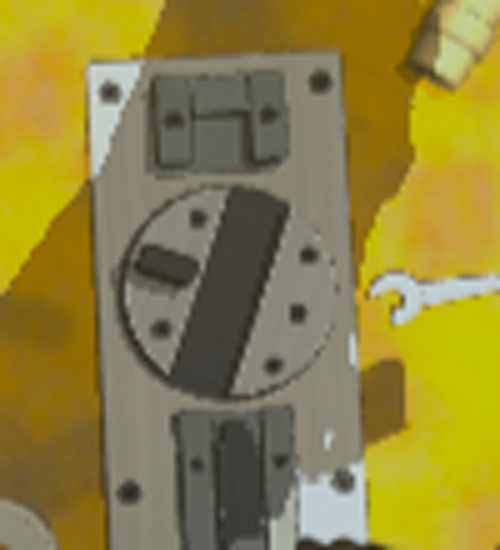

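I overshot: the joint is now at about -0.35 rad. The pose reading had not settled before that push. I'll push back from the fin's front side and let the arm settle before each reading.

Request:
{"fn": "send_rows", "kwargs": {"increments": [[[-5,0.4,0,0],[-5,0.4,0,0],[-5,0.4,0,0],[-1,0,0,0],[0,0,0,0],[0,0,0,0],[0,0,0,0]]]}}

```text
t: 9.07
eef_pos: [0.6574, -0.1186, 0.1368]
tool_rot: [-0.025, 1.0, -0.0, 0.0]
wrist_force: [-0.9, -0.3, 0.7]
gripper_width: -0.005
grip_force: 0.0
```

```bash
python3 -c "
from meas import *
s=env.sense();print(s['t'],L(s['eef_pos']),s['eef_pos'],s['joint_vel'])"
```

```text
9.075 [39.  16.3] [ 0.65739778 -0.11862371  0.1368066 ] [-9.73477877e-05 -1.44205901e-03  4.55845975e-03 -1.74783659e-03
  5.08335647e-04 -1.01046827e-03]
```

Request:
{"fn": "send_rows", "kwargs": {"increments": [[[0,0,5,0],[0,0,3,0],[0,0,2,0],[0.5,0,0,0],[0.5,0,0,0],[0.5,0,0,0],[0.4,0,0,0],[0.3,0,0,0],[0,0,0,0],[0,0,0,0],[0,0,0,0]]]}}

```text
t: 10.45
eef_pos: [0.6361, -0.1196, 0.0361]
tool_rot: [-0.025, 1.0, -0.0, -0.0]
wrist_force: [2.6, 0.3, 1.5]
gripper_width: 0.0
grip_force: 0.9
```

```bash
python3 -c "
from meas import *
s=env.sense();print(s['t'],L(s['eef_pos']),s['eef_pos'],s['wrist_force'])"
```

```text
10.45 [17.6 16.4] [ 0.63609885 -0.119641    0.03612361] [2.56138289 0.328191   1.50501716]
```

Request:
{"fn": "send_rows", "kwargs": {"increments": [[[0.15,0,0,0],[0,0,0,0],[0,0,0,0],[-1,0,0,0],[0,0,-5,0],[0,0,-5,0],[5,-0.4,0,0],[5,-0.4,0,0],[5,-0.4,0,0],[5,-0.3,0,0],[0,0,0,0],[0,0,0,0]]]}}

```text
t: 11.95
eef_pos: [0.4465, -0.1446, 0.1367]
tool_rot: [-0.025, 1.0, -0.0, 0.001]
wrist_force: [-0.2, 0.3, -0.0]
gripper_width: -0.002
grip_force: 0.0
```

```bash
python3 -c "
from meas import *
look('5.png')
im=cv2.imread('pics/top5.png')[150:260,320:420]; cv2.imwrite('pics/c5.png',cv2.resize(im,None,fx=5,fy=5,interpolation=2))"
```

```text
t 11.95 tcp [-172.9    1. ] 0.1366864559752189 F [-0.21674945  0.29717268 -0.04272256]
top fin 63 ((0.08981466293334961, 26.362775802612305), (20.149843215942383, 9.359317779541016), 87.30941772460938)
top tab 87 ((-174.52391052246094, 0.3813037872314453), (9.558804512023926, 38.875518798828125), 1.048327922821045)
wrist tab 732 ((-175.55084228515625, 1.1903572082519531), (9.906453132629395, 39.432247161865234), 0.27534258365631104)
```

View pics/c5.png

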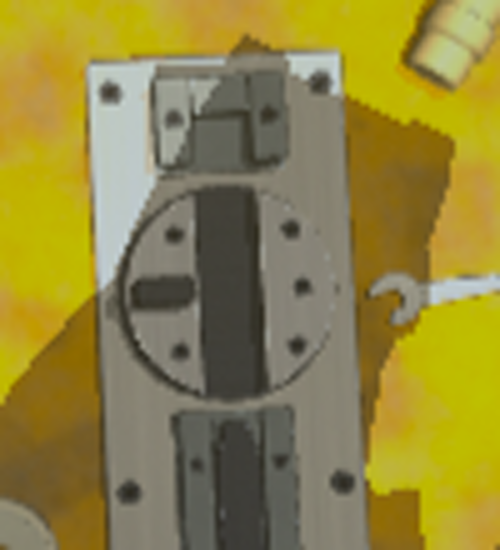

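The slot is aligned: the fin is at (0, 26), within about 0.05 rad. Next I'll drop behind the tab, which is at local x -175, and push.

Request:
{"fn": "send_rows", "kwargs": {"increments": [[[2.9,0,0,0],[0,0,0,0],[0,0,5,0],[0,0,3,0],[0,0,2,0],[-0.8,0,0,0],[-0.8,0,0,0],[-0.8,0,0,0],[-0.8,0,0,0],[-0.8,0,0,0],[0,0,0,0]]]}}

```text
t: 13.42
eef_pos: [0.458, -0.1438, 0.0368]
tool_rot: [-0.025, 1.0, -0.0, 0.001]
wrist_force: [-0.2, -0.0, 0.2]
gripper_width: 0.001
grip_force: 0.1
```

Request:
{"fn": "send_rows", "kwargs": {"increments": [[[-0.7,0,0,0],[-0.7,0,0,0],[-0.7,0,0,0],[-0.7,0,0,0],[-0.7,0,0,0],[-0.7,0,0,0],[-0.7,0,0,0],[0,0,0,0]]]}}

```text
t: 14.42
eef_pos: [0.5062, -0.1411, 0.0365]
tool_rot: [-0.025, 1.0, -0.0, 0.0]
wrist_force: [-1.8, -0.8, 1.5]
gripper_width: -0.002
grip_force: 0.8
```

```bash
python3 -c "
from meas import *
s=env.sense();print(s['t'],L(s['eef_pos']),s['eef_pos'],s['wrist_force'])
look()"
```

```text
14.425 [-113.2    1.5] [ 0.50616674 -0.14112632  0.03646945] [-1.77973756 -0.79509358  1.53654897]
t 14.425 tcp [-113.2    1.5] 0.03646945413435222 F [-1.77973756 -0.79509358  1.53654897]
top fin 63 ((0.10730314254760742, 26.35626220703125), (20.124488830566406, 9.380926132202148), 86.90852355957031)
wrist tab 627 ((-116.3794174194336, -4.659584045410156), (13.946138381958008, 39.820526123046875), 29.397424697875977)
```

Request:
{"fn": "send_rows", "kwargs": {"increments": [[[-0.7,0,0,0],[-0.7,0,0,0],[-0.7,0,0,0],[-0.7,0,0,0],[-0.5,0,0,0],[-0.2,0,0,0],[0,0,0,0],[0,0,0,0]]]}}

```text
t: 15.52
eef_pos: [0.5405, -0.1393, 0.0363]
tool_rot: [-0.025, 1.0, 0.0, -0.0]
wrist_force: [-4.4, -0.1, 3.0]
gripper_width: 0.0
grip_force: 2.0
```

Request:
{"fn": "send_rows", "kwargs": {"increments": [[[-0.15,0,0,0],[-0.15,0,0,0],[-0.1,0,0,0],[0,0,0,0]]]}}

```text
t: 16.02
eef_pos: [0.5448, -0.1391, 0.0362]
tool_rot: [-0.025, 1.0, 0.0, 0.0]
wrist_force: [-3.1, -0.7, 1.8]
gripper_width: -0.0
grip_force: 1.9
```

Request:
{"fn": "send_rows", "kwargs": {"increments": [[[-0.1,0,0,0],[0,0,0,0],[-0.1,0,0,0],[0,0,0,0]]]}}

```text
t: 16.52
eef_pos: [0.5457, -0.139, 0.0362]
tool_rot: [-0.025, 1.0, -0.0, -0.001]
wrist_force: [-6.5, -0.4, 4.8]
gripper_width: -0.001
grip_force: 3.5
```

Request:
{"fn": "send_rows", "kwargs": {"increments": [[[-0.15,0,0,0],[0,0,0,0],[-0.15,0,0,0],[0,0,0,0],[0,0,0,0]]]}}

```text
t: 17.15
eef_pos: [0.5457, -0.1389, 0.0362]
tool_rot: [-0.025, 1.0, -0.0, -0.004]
wrist_force: [-14.5, -0.9, 10.8]
gripper_width: -0.001
grip_force: 7.5
```

The force climbs to 14.5 N with no movement, so the bar is against the stop. I'll retreat and verify.

Request:
{"fn": "send_rows", "kwargs": {"increments": [[[0.8,0,0,0],[1.5,0,0,0],[0,0,-4,0],[0,0,-5,0],[4,0,-2,0],[5,0,0,0],[5,0,0,0],[0,0,0,0],[0,0,0,0]]]}}

```text
t: 18.27
eef_pos: [0.3885, -0.1478, 0.147]
tool_rot: [-0.025, 1.0, -0.001, 0.002]
wrist_force: [0.5, 0.2, 0.5]
gripper_width: 0.003
grip_force: 0.0
```

```bash
python3 -c "
from meas import *
look('6.png')
im=cv2.imread('pics/top6.png')[150:270,320:420]; cv2.imwrite('pics/c6.png',cv2.resize(im,None,fx=5,fy=5,interpolation=2))"
```

```text
t 18.275 tcp [-231.1    0.7] 0.14701345655903644 F [0.50456589 0.15413445 0.46311124]
top fin 63 ((0.06728315353393555, 26.35470962524414), (20.032516479492188, 9.309310913085938), 87.24813079833984)
top tab 118 ((-57.72352600097656, -0.4722118377685547), (38.75148010253906, 9.19060230255127), 87.43547821044922)
```

View pics/c6.png

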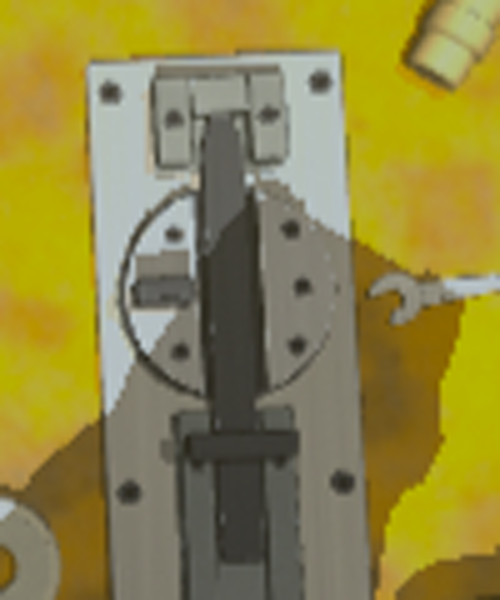

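The bar runs through the slot, with its nose against the keeper stop at crop (222, 115). The tab is at local x -57.7 against -58 expected, and the hand is clear, so I'm handing in.

```bash
python3 -c "
from cell import env
print(env.close_job())"
```

```text
the job is handed in; nothing more can be done
None
```

The shaft is locked and the job handed in at about 18 s: the slot is aligned, the bar is through it and home against the stop, and the hand is clear; I overshot the disc once and pushed it back before moving the bar.

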